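Aim the sound desk's lamp and fit the right socket to its pivot nut

TASK

Swing the desk lamp beside the mixing desk round on its stiff arm until its head is over the middle of the mixer. Then find, by trying, the socket from the tray that fits its pivot nut, stand any that does not fit back upright in the tray, and finish with the fitting socket fully home on the nut and still held in the gripper, ready for tightening. Leave the other lamp and everything else where it is.

Things in the scene. Friction and masses are not known exactly. Their poses are not given: they have to be found in the camera images.
- lamp1_arm (a joint): swing of lamp 1's arm about its upright pivot, rad, growing anticlockwise from above; range -1.7 to 1.9. It is stiff (0.5 N m of friction: about 4 N at the bar point), and stays where it is left
- lamp1_pivot (a point): pivot of lamp 1, the swing-arm lamp beside the mixing desk (round 120 mm base screwed down, 36 mm post). This point is on the pivot axis at the top of the 46 mm washer under the nut, 183 mm above the table. A socket that is fully home rests with its lower edge on this washer, its centre 30 mm above this point
- lamp1_bar (a point): point on the bar of lamp 1's arm, 130 mm from the pivot axis, mid-section: a level aluminium bar 18 mm wide and 14 mm high, running along this point's x axis from 24 mm to 210 mm from the pivot axis, at 163 to 177 mm above the table. The bar can be pinched from above across its width or pushed
- lamp1_head (a point): centre of lamp 1's round head, 84 mm across, 250 mm from the pivot axis at the end of the bar, 160 mm above the table; it shines straight down
- mixer_mid (a point): middle of the mixing desk's top panel. The mixing desk is 206 x 246 mm, 68 mm high with its knobs, and fixed; 250 mm, give or take 30 mm, from lamp 1's pivot axis. x axis away from the fader side
- lamp2_arm (a joint): swing of the arm of lamp 2, an equal lamp that stands by the laptop and is to be left alone; rad, stiff
- tray: socket tray, 80 (x) x 300 (y) x 12 mm, walls and floor 3 mm, fixed; origin at the middle of its underside. The sockets stand in a row along its y axis, 70 mm apart, at y = -95, -25 and 45 mm; the adapter stands at y = 112 mm
- socket_a_mid (a point): the smallest six-point deep socket, 30 mm outside diameter, plain round steel, 60 mm tall, 0.16 kg; this point is its centre, 30 mm above its lower edge. It stands upright in the tray, square-drive end up, hexagon opening (32 mm deep, size not given) down. Its x axis is square to a flat, so its hexagon repeats every 60 degrees. The three sockets swap places from start to start
- socket_b_mid (a point): the middle six-point deep socket, 36 mm outside diameter, plain round steel, 60 mm tall, 0.24 kg; this point is its centre, 30 mm above its lower edge. Otherwise as the smallest. The right socket is the smallest that goes down over the nut: a smaller one stays up on top of it however it is turned, 12 mm or more above home, a larger one drops over it but turns freely
- socket_c_mid (a point): the largest six-point deep socket, 44 mm outside diameter, plain round steel, 60 mm tall, 0.36 kg; this point is its centre, 30 mm above its lower edge. Otherwise as the smallest. The right socket has 0.9 mm of play on each side of the nut and goes on when its hexagon is within about 8 degrees of the nut's
- nut1_mid (a point): hex nut, 12 mm high, fixed on its stud, which stands 5 mm above it; top edge chamfered 0.7 mm. It is on lamp 1's pivot in some starts and on lamp 2's in others: lamp 1's nut is the one nearest lamp1_pivot. Size across flats not given, found by trying. This point is its centre, half-way up; its x axis is square to a flat, so it repeats every 60 degrees
- nut2_mid (a point): the other hex nut, 15 mm high, of another size across flats, otherwise like nut1; it is on whichever lamp nut1 is not. This point is its centre, half-way up; its x axis is square to a flat
- adapter: small steel drive adapter standing in the socket tray, a 26 mm round body 22 mm tall with a 9.5 mm square stub on top (36 mm in all), origin at its underside; a bystander
- ratchet: steel ratchet handle 255 mm long lying flat on the table near the robot, 24 mm high, origin at its underside near the middle; a bystander
- mic: hand microphone 180 mm long lying on its black clip, 48 mm high, origin at its underside; a bystander
- cup: white mug, 76 mm across, 95 mm tall, origin at its underside; a bystander
- giftbox: small blue gift box 74 x 94 x 41 mm, origin at its underside; a bystander
- tin: white collection tin, 94 mm across, 152 mm tall, origin at its underside; a bystander
Not all that is in view belongs to the job. Leave any blue or yellow look-alike of the part that bears socket_a_mid alone.

How it is judged:
By the outcome, as a careful person would: the job done as asked, in the order asked, and still so for the second after the job is handed in, while the arm keeps its last pose, push and grip.
It also fails if it takes over 72 s, if anything falls off the work surface, if the arm or the gripper's body presses on something with over 40 N, if the wrist force passes 120 N, or if a joint passes its speed limit or range.

ROBOT

A 7-joint arm with a two-finger parallel gripper is mounted at the origin on the work surface. World frame = base frame: x ahead of the robot, y to its left, z up, the work surface at z = 0. Lengths are in m, angles in rad, forces in N, time in s.
With the tool pointing down it reaches from about 0.425 to 0.875 m from the base axis. Payload 4.7 kg.
Tool frame: the origin (TCP) lies where the fingers leave the gripper's body, on its centre line; the fingertips stand 70 mm ahead of it and the grasp point (between the pads) lies 51 mm ahead of it; z points along the fingers, y is the line along which they close (so a half turn about z gives the same grasp; the last joint's range is limited). The gripper opens to 87 mm and grips with 3 to 60 N. Pads are 19 mm wide; open, the fingers measure 117 mm over their backs; the gripper's body (75 mm by 190 mm) begins 51 mm behind the grasp point.
Start: joints at [1.196, 0.321, -0.07, 1.45, 0.023, 1.371, -0.057], TCP at [0.246, -0.602, 0.292] pointing down, gripper open.
Joint ranges: [-2.86, 2.86], [-0.3, 2.09], [-1.38, 1.24], [0.06, 2.45], [-1.56, 4.7], [0.09, 2.05], [-2.69, 2.69]. Speed limits (rad/s): [2.57, 2.57, 3.14, 3.14, 3.14, 3.14, 3.14].

INTERFACE

Orientations are given as a rotation vector (axis times angle).
In Python, from bench import get_state, get_image, get_calibration, close_job gives the robot as it stands.
- The arm moves only by the tool send_rows, never from a script. Its argument "rows" is a list of rows, each an object of numbers: "hand": the finger opening in mm, from 0 to 87; "x", "y", "z": the shift along the world's x, y, z in mm; "roll": the turn about the world's z in degrees. A call has 1 to 10 rows; each row shifts and turns the commanded pose from where the row before left it; what a row does not reach is not made up. A row lasts 1/10 s, in which the tool goes at most 50 mm and 8.59 degrees, less where a joint would pass 70% of its speed; a pose out of reach is approached as far as the arm can. A call is refused whole if a number of a shift passes 50 or a number of a turn 8.59, either way. A call with a gripper value outside its range is refused whole. The fingers move at their own pace and stop on an object; "force" is the grip in N (left out, the last holds). Time passes only in rows, so rows that do not move let the fingers close. It gives the time, the measured TCP pose, the force, the opening and the grip force at its end, in the units of the state.
- get_state(): the state, without advancing time (a new reading comes with each control period).
- get_image(name): name is "side" or "top" or "wrist"; returns the picture (384x512x3 uint8, blue, green, red); there is no depth.
- get_calibration(name): a dict with "mtx" (3x3 intrinsics, pixels), "D" ([k1, k2, p1, p2, k3] as OpenCV has them; the pictures are not rectified), "world_from_camera" (4x4, takes a point from camera to world coordinates). Camera axes: x right, y down, z forward; pixel columns grow to the right and rows downward; lengths in m; the calibration is good to about 2 mm. A picture is of the moment at which its call begins: read the wrist's pose just before it. get_calibration takes no time and is no camera call; for the wrist camera it gives the pose at the moment of the call.
- close_job(): hands the job in; it is judged then, once.
The state is a dict: "time": time; "joint_positions": joint angles; "qd": joint speeds; "joint_torque": joint torques, N m; "position": TCP position; "tool_rot": TCP orientation; "ft_force": force on the tool from outside, world axes, zero at the start; "torque": the same for the moment, N m; "grip_width": opening from 0.0 (shut) to 1.0 (fully open); "grip_force": force on a finger pad.
Only numpy, scipy, OpenCV 4.12 (cv2) and the standard library are available. Lean on these libraries where they do the work, as an engineer would, in place of code of your own. Each camera call takes 0.05 s, during which the arm holds its last target. There are 200 camera calls.

## Working session

There is one attempt and no reset: what is moved stays moved. The work goes in short steps, Python scripts to look and compute and a tool call to move; the robot and the scene stay as the last step left them, time stands still between calls to the robot, and variables do not carry over. Pictures are saved under pics/ and viewed, at most 10 in all, crops included, and the job is handed in when it is done.

Besides the shell and the picture viewer there is one more tool, called after "Emit:" as a command line: name --argument value ..., lists and objects as JSON in quotes. send_rows: Moves the arm, as the interface text tells. Its arguments: {"type":"object","properties":{"rows":{"type":"array","items":{"type":"object","properties":{"hand":{"type":"number"},"x":{"type":"number"},"y":{"type":"number"},"z":{"type":"number"},"roll":{"type":"number"}}}},"force":{"type":"number"}},"required":["rows"]}

```bash
mkdir -p pics; ls
cat > h.py <<'E'
import numpy as np, cv2
from bench import *
def ray(c,u,v):
    p=cv2.undistortPoints(np.array([[[u,v]]],float),np.array(c["mtx"],float),np.array(c["D"],float))[0,0]
    T=np.array(c["world_from_camera"]); d=T[:3,:3]@np.array([p[0],p[1],1]); return T[:3,3],d
def onz(c,u,v,z):
    o,d=ray(c,u,v); return (o+d*(z-o[2])/d[2])[:2]
def px(c,P):
    T=np.linalg.inv(np.array(c["world_from_camera"])); 
    r=cv2.Rodrigues(T[:3,:3])[0]
    return cv2.projectPoints(np.array([P],float),r,T[:3,3],np.array(c["mtx"],float),np.array(c["D"],float))[0][0,0]
E
python3 - <<'E'
from h import *
for n in ("top","side"):
    cv2.imwrite(f"pics/{n}0.png",cv2.resize(get_image(n),(800,600),interpolation=cv2.INTER_CUBIC))
    c=get_calibration(n);print(n,np.round(c["world_from_camera"],3).tolist(),np.round(c["mtx"],1).tolist())
print(get_state())
E
```

```text
pics
top [[-0.019, -0.99, 0.139, 0.342], [-1.0, 0.022, 0.02, 0.038], [-0.022, -0.138, -0.99, 1.772], [0.0, 0.0, 0.0, 1.0]] [[471.2, 0.0, 251.1], [0.0, 471.2, 193.3], [0.0, 0.0, 1.0]]
side [[0.99, -0.103, 0.092, 0.462], [-0.138, -0.761, 0.634, -0.608], [0.005, -0.64, -0.768, 0.932], [0.0, 0.0, 0.0, 1.0]] [[366.4, 0.0, 251.0], [0.0, 366.4, 189.9], [0.0, 0.0, 1.0]]
{'time': 0.1, 'joint_positions': array([ 1.19610549,  0.32174841, -0.07004575,  1.45156254,  0.02261351,
        1.37081288, -0.05688893]), 'qd': array([-0.00237745, -0.00324002,  0.00016489, -0.00395168,  0.00026254,
        0.00101034, -0.00128619]), 'joint_torque': array([-9.83542341e-04, -4.92571306e+01, -4.06330414e-01, -3.13398385e+01,
       -6.42620330e-02,  3.94752645e-02,  5.41408463e-05]), 'position': array([ 0.24618537, -0.60116096,  0.291266  ]), 'tool_rot': array([-3.08076458e+00, -6.06553974e-01,  7.13079484e-04]), 'ft_force': array([ 0.0625103 , -0.21698723, -0.42410875]), 'torque': array([0.02942549, 0.00558745, 0.04784613]), 'grip_force': 0.0, 'grip_width': 0.9978986322847904}
```

View pics/top0.png

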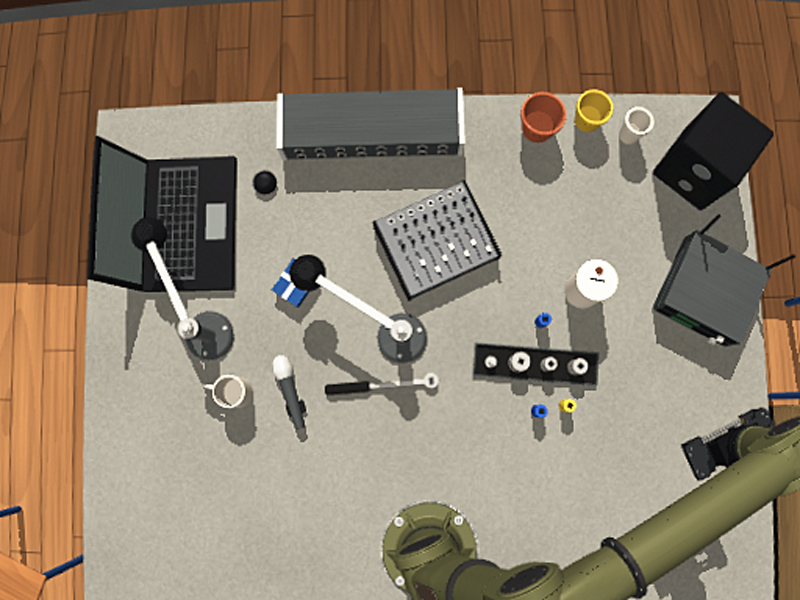

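View pics/side0.png

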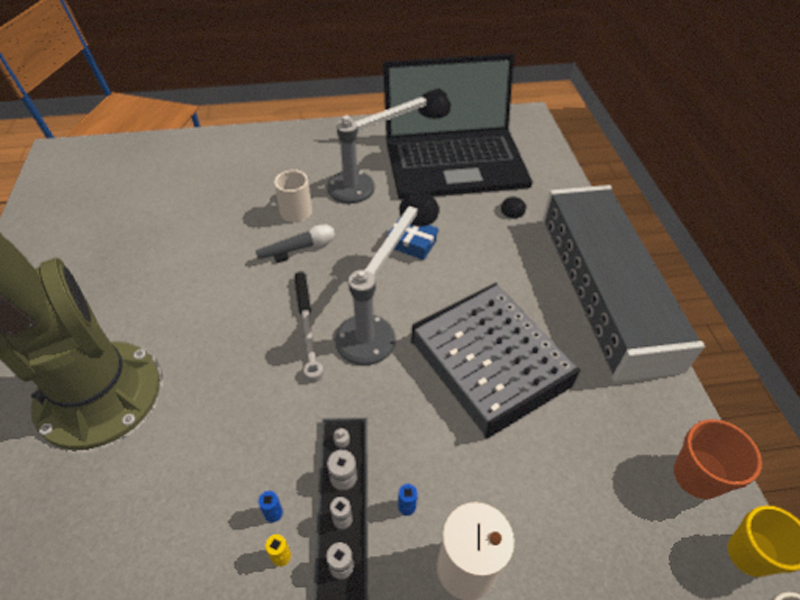

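Top view: lamp 1's pivot is at (401,329) and its head at (308,272). The mixer is at about (437,240). The tray holds the adapter at (490,362), then C (520,361), A (550,364) and B (580,367). The tin is at (597,280).

```bash
cat > m.py <<'E'
from h import *
k=.64
c=get_calibration("top"); s=get_calibration("side")
T=lambda u,v,z:onz(c,u*k,v*k,z)
S=lambda u,v,z:onz(s,u*k,v*k,z)
r=lambda a:np.round(np.array(a)*1000).tolist()
piv=T(401,327,.2);print("piv",r(piv),"base",r(T(402,338,.01)),"side",r(S(361,281,.2)))
head=T(308,272,.175);print("head",r(head),r(S(418,209,.175)),np.linalg.norm(head-piv))
co=[(375,222),(465,183),(500,257),(408,298)]
m=[T(*q,.055) for q in co];print("mix",r(m),r(np.mean(m,0)))
m2=[S(*q,.055) for q in [(495,287),(578,369),(489,430),(413,330)]];print(r(m2),r(np.mean(m2,0)))
for n,q,w,z in (("ad",(491,362),(341,436),.036),("c",(520,361),(341,463),.063),("a",(550,364),(340,508),.063),("b",(580,366),(339,554),.063),("tin",(597,280),(479,540),.152),("blue1",(543,320),(408,493),.05),("yel",(568,405),(277,543),.05),("blue2",(540,411),(269,499),.05)):
  print(n,r(T(*q,z)),r(S(*w,z)))
t=[T(*q,.012) for q in [(476,345),(599,352),(597,384),(474,376)]];print("tray",r(t),r(np.mean(t,0)))
p2=T(188,327,.2);print("piv2",r(p2))
R=cv2.Rodrigues(get_state()["tool_rot"])[0];print(R.round(3))
mm=(np.mean(m,0)+np.mean(m2,0))/2
print("ang",np.degrees(np.arctan2(*(head-piv)[::-1])),np.degrees(np.arctan2(*(mm-piv)[::-1])),np.linalg.norm(mm-piv))
E
python3 m.py
```

```text
piv [507.0, 51.0] base [501.0, 51.0] side [502.0, 37.0]
head [636.0, 255.0] [634.0, 233.0] 0.2410515150829543
mix [[777.0, 110.0], [869.0, -109.0], [685.0, -186.0], [591.0, 35.0]] [730.0, -38.0]
[[777.0, 113.0], [877.0, -98.0], [687.0, -194.0], [595.0, 28.0]] [734.0, -38.0]
ad [437.0, -158.0] [441.0, -162.0]
c [436.0, -222.0] [438.0, -222.0]
a [428.0, -292.0] [430.0, -293.0]
b [421.0, -363.0] [423.0, -358.0]
tin [608.0, -391.0] [611.0, -392.0]
blue1 [532.0, -283.0] [537.0, -279.0]
yel [331.0, -333.0] [333.0, -327.0]
blue2 [319.0, -267.0] [322.0, -259.0]
tray [[480.0, -126.0], [456.0, -423.0], [379.0, -414.0], [406.0, -119.0]] [430.0, -270.0]
piv2 [516.0, 517.0]
[[ 0.925  0.379 -0.001]
 [ 0.379 -0.925  0.002]
 [-0.    -0.002 -1.   ]]
ang 57.5920785655282 -21.61630540796215 0.24170767797611223
```

Emit:
send_rows --rows '[{"x": 25, "y": 36, "z": 4, "roll": 3.5, "hand": 60}, {"x": 25, "y": 36, "z": 4, "roll": 3.5, "hand": 60}, {"x": 25, "y": 36, "z": 4, "roll": 3.5, "hand": 60}, {"x": 25, "y": 36, "z": 4, "roll": 3.5, "hand": 60}, {"x": 25, "y": 36, "z": 4, "roll": 3.5, "hand": 60}, {"x": 25, "y": 36, "z": 4, "roll": 3.5, "hand": 60}, {"x": 25, "y": 36, "z": 4, "roll": 3.5, "hand": 60}, {"x": 25, "y": 36, "z": 4, "roll": 3.5, "hand": 60}, {"x": 25, "y": 36, "z": 4, "roll": 3.5, "hand": 60}, {"x": 25, "y": 36, "z": 4, "roll": 3.5, "hand": 60}]'

```text
time: 1.1
position: [0.4969, -0.2399, 0.3321]
tool_rot: [-2.755, -1.509, 0.001]
ft_force: [0.4, 0.2, 0.2]
grip_width: 0.686
grip_force: 0.0
```

Emit:
send_rows --rows '[{"x": 8, "y": 40, "z": 2}, {"x": 8, "y": 40, "z": 2}, {"x": 8, "y": 40, "z": 2}, {"x": 8, "y": 40, "z": 2}, {"x": 8, "y": 40, "z": 2}, {"x": 8, "y": 40, "z": 2}, {"x": 8, "y": 40, "z": 2}, {"x": 8, "y": 40, "z": 2}, {"x": 8, "y": 40, "z": 2}, {"x": 8, "y": 40, "z": 2}]'

```text
schema error: expected keys hand, x, y, z, roll
```

Emit:
send_rows --rows '[{"x": 0}, {"x": 0}]'

```text
schema error: expected keys hand, x, y, z, roll
```

Run:
```python
from h import *
c=get_calibration("wrist");im=get_image("wrist");cv2.imwrite("pics/w1.png",im)
print(np.round(c["world_from_camera"],3).tolist(),np.round(c["mtx"],1).tolist())
s=get_state();print(s["position"],cv2.Rodrigues(s["tool_rot"])[0].round(3).tolist(),s["joint_positions"].round(2))
```

```text
[[0.842, -0.514, -0.163, 0.542], [-0.539, -0.803, -0.254, -0.17], [-0.001, 0.302, -0.953, 0.424], [0.0, 0.0, 0.0, 1.0]] [[280.8, 0.0, 253.9], [0.0, 280.8, 192.4], [0.0, 0.0, 1.0]]
[ 0.50185303 -0.23108723  0.33311925] [[0.527, 0.85, 0.004], [0.85, -0.527, 0.005], [0.006, 0.001, -1.0]] [ 0.78  0.12 -0.43  1.62  0.04  1.41 -0.21]
```

View pics/w1.png

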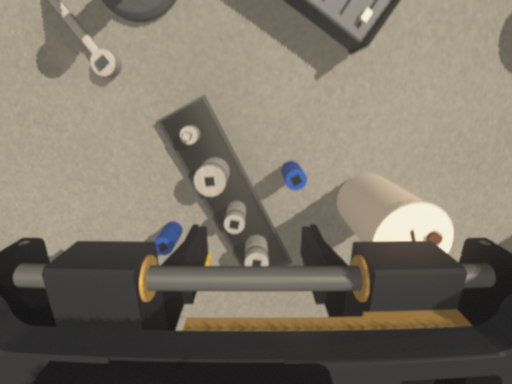

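The wrist view shows the tray with the adapter at (190,133), C (211,180), A (235,218) and B (257,251). Every row needs all the keys, so I'll send full rows.

Emit:
send_rows --rows '[{"x": 8, "y": 40, "z": 2, "roll": 0, "hand": 60}, {"x": 8, "y": 40, "z": 2, "roll": 0, "hand": 60}, {"x": 8, "y": 40, "z": 2, "roll": 0, "hand": 60}, {"x": 8, "y": 40, "z": 2, "roll": 0, "hand": 60}, {"x": 8, "y": 40, "z": 2, "roll": 0, "hand": 60}, {"x": 8, "y": 40, "z": 2, "roll": 0, "hand": 60}, {"x": 8, "y": 40, "z": 2, "roll": 0, "hand": 60}, {"x": 0, "y": 20, "z": 0, "roll": 0, "hand": 60}, {"x": 0, "y": 0, "z": 0, "roll": 0, "hand": 60}, {"x": 0, "y": 0, "z": 0, "roll": 0, "hand": 60}]'

```text
time: 2.15
position: [0.5523, 0.0577, 0.3459]
tool_rot: [2.757, 1.506, -0.002]
ft_force: [0.7, -1.1, -0.4]
grip_width: 0.691
grip_force: 0.0
```

Run:
```python
from h import *
c=get_calibration("wrist");im=get_image("wrist");cv2.imwrite("pics/w2.png",im)
np.savez("w2.npz",**{k:np.array(v) for k,v in c.items()})
s=get_state();print(s["position"],cv2.Rodrigues(s["tool_rot"])[0].round(3).tolist(),s["joint_positions"].round(2))
```

```text
[0.55238542 0.0566445  0.34583508] [[0.542, 0.84, -0.001], [0.84, -0.542, -0.001], [-0.001, 0.0, -1.0]] [ 0.45  0.14 -0.66  1.59  0.09  1.44 -0.79]
```

View pics/w2.png

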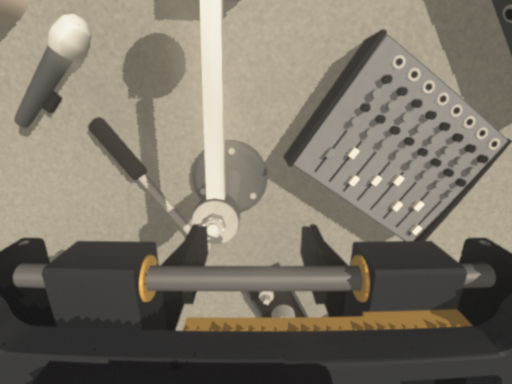

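The washer is at (215,220), with the bar running up from it to (210,0). The mixer corners are at (384,32), (510,142), (412,242) and (288,162).

Run:
```python
from h import *
c=dict(np.load("w2.npz"));r=lambda a:(np.array(a)*1000).round(1).tolist()
piv=onz(c,215,221,.183);b=onz(c,210,2,.177);print("piv",r(piv),"base",r(onz(c,230,177,.01)),"bar",r(b),np.linalg.norm(b-piv))
b2=onz(c,214,160,.177);print(r(b2))
m=[onz(c,*q,.055) for q in [(384,34),(508,142),(412,240),(289,162)]];print(r(m),r(np.mean(m,0)))
for z in (.05,.06): 
  m=np.array([onz(c,*q,z) for q in [(384,34),(508,142),(412,240),(289,162)]]);print(z,np.linalg.norm(np.diff(m,axis=0),axis=1),r(m.mean(0)))
M=m.mean(0)
print("ang",np.degrees(np.arctan2(*(b-piv)[::-1])),np.degrees(np.arctan2(*(b-b2)[::-1])),np.degrees(np.arctan2(*(M-piv)[::-1])),np.linalg.norm(M-piv))
```

```text
piv [505.3, 55.2] base [505.8, 54.8] bar [610.9, 215.1] 0.19161608575478636
[538.2, 105.0]
[[779.7, 111.6], [876.1, -107.1], [694.9, -171.6], [596.2, 36.0]] [736.7, -32.8]
0.05 [0.24209696 0.19485351 0.23289684] [738.5, -34.9]
0.06 [0.23585264 0.18982772 0.22688981] [734.9, -30.7]
ang 56.55315490316225 56.57262929806851 -20.506145203366057 0.2451574624232081
```

Emit:
send_rows --rows '[{"x": 8, "y": 36, "z": 0, "roll": 0, "hand": 60}, {"x": 8, "y": 36, "z": 0, "roll": 0, "hand": 60}, {"x": 9, "y": 35, "z": 0, "roll": 0, "hand": 50}, {"x": 0, "y": 0, "z": -30, "roll": 0, "hand": 50}, {"x": 0, "y": 0, "z": -30, "roll": 0, "hand": 50}, {"x": 0, "y": 0, "z": -30, "roll": 0, "hand": 50}, {"x": 0, "y": 0, "z": -20, "roll": 0, "hand": 50}, {"x": 0, "y": 0, "z": -15, "roll": 0, "hand": 50}, {"x": 0, "y": 0, "z": 0, "roll": 0, "hand": 50}, {"x": 0, "y": 0, "z": 0, "roll": 0, "hand": 50}]'

```text
time: 3.2
position: [0.578, 0.1647, 0.2219]
tool_rot: [2.758, 1.504, 0.001]
ft_force: [0.5, 1.0, 0.1]
grip_width: 0.576
grip_force: 0.0
```

Emit:
send_rows --rows '[{"x": 0, "y": 0, "z": 0, "roll": 0, "hand": 0}, {"x": 0, "y": 0, "z": 0, "roll": 0, "hand": 0}, {"x": 0, "y": 0, "z": 0, "roll": 0, "hand": 0}, {"x": 0, "y": 0, "z": 0, "roll": 0, "hand": 0}, {"x": 0, "y": 0, "z": 0, "roll": 0, "hand": 0}]' --force 15

```text
time: 3.7
position: [0.5774, 0.1656, 0.2215]
tool_rot: [2.757, 1.506, 0.0]
ft_force: [-0.8, 1.0, 1.2]
grip_width: 0.202
grip_force: 7.0
```

Emit:
send_rows --rows '[{"x": 11.2, "y": -8.1, "z": 0, "roll": -6, "hand": 0}, {"x": 10.3, "y": -9.2, "z": 0, "roll": -6, "hand": 0}, {"x": 9.2, "y": -10.3, "z": 0, "roll": -6, "hand": 0}, {"x": 8.1, "y": -11.2, "z": 0, "roll": -6, "hand": 0}, {"x": 6.9, "y": -11.9, "z": 0, "roll": -6, "hand": 0}, {"x": 5.6, "y": -12.6, "z": 0, "roll": -6, "hand": 0}, {"x": 4.3, "y": -13.2, "z": 0, "roll": -6, "hand": 0}, {"x": 2.9, "y": -13.5, "z": 0, "roll": -6, "hand": 0}, {"x": 0, "y": 0, "z": 0, "roll": 0, "hand": 0}, {"x": 0, "y": 0, "z": 0, "roll": 0, "hand": 0}]'

```text
time: 4.7
position: [0.6357, 0.0747, 0.2215]
tool_rot: [3.13, 0.255, -0.001]
ft_force: [-1.4, -2.6, 4.0]
grip_width: 0.203
grip_force: 15.1
```

Emit:
send_rows --rows '[{"x": 1.4, "y": -13.7, "z": 0, "roll": -6, "hand": 0}, {"x": 0, "y": -13.8, "z": 0, "roll": -6, "hand": 0}, {"x": -1.4, "y": -13.7, "z": 0, "roll": -6, "hand": 0}, {"x": -2.9, "y": -13.5, "z": 0, "roll": -6, "hand": 0}, {"x": -4.3, "y": -13.2, "z": 0, "roll": -6, "hand": 0}, {"x": 0, "y": 0, "z": 0, "roll": 0, "hand": 0}, {"x": 0, "y": 0, "z": 0, "roll": 0, "hand": 0}, {"x": 0, "y": 0, "z": 0, "roll": 0, "hand": 0}]'

```text
time: 5.5
position: [0.6287, 0.0078, 0.2215]
tool_rot: [3.09, -0.56, -0.0]
ft_force: [-2.1, -2.0, 3.4]
grip_width: 0.204
grip_force: 15.0
```

Run:
```python
from h import *
s=get_state();p=s["position"];print(p,s["ft_force"],s["joint_positions"].round(2),np.degrees(np.arctan2(p[1]-.055,p[0]-.5055)),np.hypot(p[1]-.055,p[0]-.5055))
R=cv2.Rodrigues(s["tool_rot"])[0];print(np.degrees(np.arctan2(R[1,0],R[0,0])))
```

```text
[0.62866194 0.00778529 0.22147734] [-2.08183296 -1.97798537  3.38770247] [ 0.28  0.35 -0.42  1.59  0.15  1.24 -2.09] -20.974562989909007 0.13190182753310015
-20.556808223182433
```

Emit:
send_rows --rows '[{"x": 0, "y": 0, "z": 0, "roll": 0, "hand": 50}, {"x": 0, "y": 0, "z": 0, "roll": 0, "hand": 50}, {"x": 0, "y": 0, "z": 30, "roll": 0, "hand": 50}, {"x": 0, "y": 0, "z": 40, "roll": 0, "hand": 50}, {"x": -20, "y": 7, "z": 40, "roll": 0, "hand": 60}, {"x": -40, "y": 15, "z": 0, "roll": 0, "hand": 60}, {"x": -40, "y": 15, "z": 0, "roll": 0, "hand": 60}, {"x": 0, "y": 0, "z": 0, "roll": 0, "hand": 60}, {"x": 0, "y": 0, "z": 0, "roll": 0, "hand": 60}]'

```text
time: 6.4
position: [0.5284, 0.0455, 0.3316]
tool_rot: [3.091, -0.562, 0.003]
ft_force: [1.2, -0.6, 1.0]
grip_width: 0.689
grip_force: 0.0
```

Run:
```python
from h import *
c=get_calibration("wrist");im=get_image("wrist")
np.savez("w3.npz",im=im,**{k:np.array(v) for k,v in c.items()})
s=get_state();print(s["position"])
u,v=px(c,[.5055,.055,.195]);print(u,v)
u,v=int(u),int(v);a=cv2.resize(im[max(v-40,0):v+40,u-40:u+40],(380,380),interpolation=cv2.INTER_CUBIC)
o=np.zeros((384,800,3),np.uint8);o[:380,:380]=a;o[:,400:800]=im[:,112:512];cv2.imwrite("pics/w3.png",o);print(u,v)
```

```text
[0.52917504 0.04473193 0.33147317]
252.52007348183224 231.03475716889585
252 231
```

View pics/w3.png

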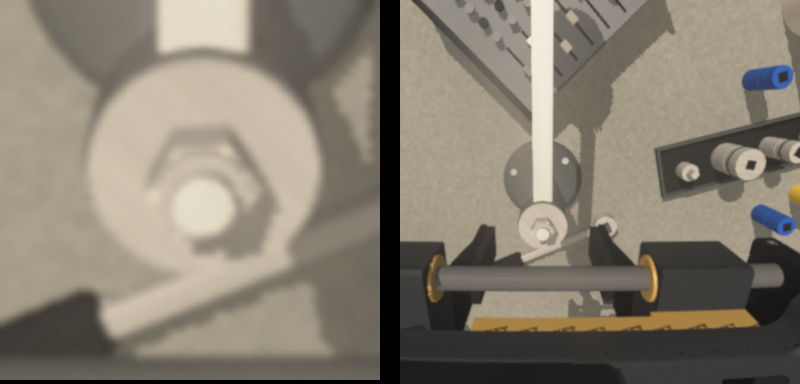

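The nut is visible in the crop, with top-face corners at (175,130), (235,128), (150,190) and (262,188). One flat faces roughly along the bar.

Run:
```python
from h import *
c=dict(np.load("w3.npz"));r=lambda a:(np.array(a)*1000).round(1).tolist()
f=lambda x,y,z:onz(c,212+x/4.75,191+y/4.75,z)
piv=f(203,165,.183);print("piv",r(piv))
for h in (.195,.198):
  v=[f(*q,h) for q in [(175,130),(235,128),(150,190),(262,188)]];print(h,r(v))
  a=lambda i,j:np.degrees(np.arctan2(*(v[j]-v[i])[::-1]));print(a(0,1)%60,a(2,3)%60,np.linalg.norm(v[1]-v[0]),np.linalg.norm(v[3]-v[2]), r((v[2]+v[3])/2))
print("stud",r(f(204,207,.2)),r(f(204,207,.203)))
b=onz(c,112+142,2,.177);b2=onz(c,112+142.5,180,.177);print("bar",r(b),np.degrees(np.arctan2(*(b-piv)[::-1])),np.degrees(np.arctan2(*(b-b2)[::-1])))
```

```text
piv [504.6, 53.2]
0.195 [[518.1, 53.7], [514.5, 43.2], [508.3, 62.5], [501.3, 42.6]]
11.410222852188326 10.466364581855785 0.01111726214844782 0.021063749833907873 [504.8, 52.5]
0.198 [[519.2, 53.2], [515.7, 42.8], [509.6, 61.9], [502.7, 42.3]]
11.410222852188838 10.466364581855814 0.010971467908388278 0.02078751514960951 [506.2, 52.1]
stud [503.8, 53.4] [505.1, 52.9]
bar [678.6, -11.6] -20.418014955850545 -20.446947682534137
```

Emit:
send_rows --rows '[{"x": -4, "y": -30, "z": 0, "roll": 8.4, "hand": 60}, {"x": -4, "y": -30, "z": 0, "roll": 8.4, "hand": 60}, {"x": -8, "y": -30, "z": 0, "roll": 8.4, "hand": 60}, {"x": -8, "y": -30, "z": 0, "roll": 8.4, "hand": 60}, {"x": -10, "y": -30, "z": 0, "roll": 8.4, "hand": 60}, {"x": -10, "y": -30, "z": 0, "roll": 8.4, "hand": 60}, {"x": -10, "y": -30, "z": 0, "roll": 8.4, "hand": 60}, {"x": -10, "y": -30, "z": 0, "roll": 8.4, "hand": 60}, {"x": -10, "y": -20, "z": 0, "roll": 8.4, "hand": 60}, {"x": -10, "y": -17, "z": -10, "roll": 8.4, "hand": 60}]'

```text
time: 7.45
position: [0.4455, -0.2354, 0.3219]
tool_rot: [2.67, 1.652, 0.002]
ft_force: [0.5, -0.0, -0.5]
grip_width: 0.691
grip_force: 0.0
```

Emit:
send_rows --rows '[{"x": -10, "y": 0, "z": -10, "roll": 8.4, "hand": 60}, {"x": 0, "y": 0, "z": 0, "roll": 8.1, "hand": 60}, {"x": 0, "y": 0, "z": 0, "roll": 3.5, "hand": 60}, {"x": 0, "y": 0, "z": 0, "roll": 0, "hand": 60}, {"x": 0, "y": 0, "z": 0, "roll": 0, "hand": 60}]'

```text
time: 7.95
position: [0.4352, -0.233, 0.311]
tool_rot: [-2.35, -2.085, -0.0]
ft_force: [0.4, -0.3, 0.2]
grip_width: 0.691
grip_force: 0.0
```

Run:
```python
from h import *
c=get_calibration("wrist");im=get_image("wrist")
np.savez("w4.npz",im=im,**{k:np.array(v) for k,v in c.items()})
s=get_state();print(s["position"],s["joint_positions"].round(2));R=cv2.Rodrigues(s["tool_rot"])[0];print(np.degrees(np.arctan2(R[1,1],R[0,1])))
cv2.imwrite("pics/w4.png",cv2.resize(im[30:280,100:420],(768,600),interpolation=cv2.INTER_CUBIC))
```

```text
[ 0.43518938 -0.23285621  0.3110706 ] [ 0.63 -0.01 -0.19  1.79 -0.    1.36  0.32]
-6.810350881003702
```

View pics/w4.png

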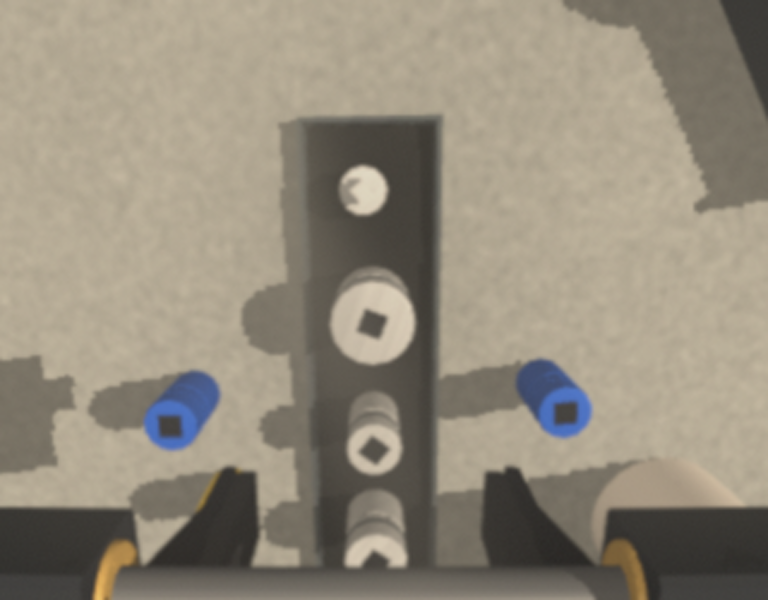

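In the 2.4x crop, the socket tops are C (373,322), A (375,449) and B (376,562), with dark squares at their centres. The tray runs straight up the image.

Run:
```python
from h import *
c=dict(np.load("w4.npz"));im=c["im"];r=lambda a:(np.array(a)*1000).round(1).tolist()
big=cv2.resize(cv2.cvtColor(im,cv2.COLOR_BGR2GRAY),None,fx=4,fy=4,interpolation=cv2.INTER_CUBIC)
for n,(x,y),rr in (("C",(373,322),13),("A",(375,449),8.5)):
  u,v=100+x/2.4,30+y/2.4
  m=np.zeros_like(big);cv2.circle(m,(int(4*u),int(4*v)),int(4*rr),255,-1)
  d=((big<120)&(m>0)).astype(np.uint8)
  k=max(cv2.findContours(d,0,2)[0],key=cv2.contourArea)
  bx=cv2.boxPoints(cv2.minAreaRect(k))/4
  w=np.array([onz(c,*q,.063) for q in bx]);e=w[1]-w[0];e2=w[2]-w[1]
  print(n,r(onz(c,u,v,.063)),"sq",r(w.mean(0)),np.degrees(np.arctan2(e[1],e[0]))%90,np.degrees(np.arctan2(e2[1],e2[0]))%90,np.linalg.norm(e),np.linalg.norm(e2))
print("B",r(onz(c,100+376/2.4,30+564/2.4,.063)),"ad",r(onz(c,100+366/2.4,30+190/2.4,.03)))
print("trayL",[r(onz(c,100+x/2.4,30+y/2.4,.012)) for x,y in [(300,122),(441,116),(436,500),(318,500)]])
```

```text
C [438.4, -221.6] sq [437.9, -222.5] 62.02740484013768 61.64702430533821 0.0117056868754564 0.011509504561205204
A [431.2, -291.5] sq [430.5, -292.2] 44.55821664789103 40.58776675267392 0.011934520287070451 0.011515414480715042
B [423.4, -362.9] ad [442.5, -156.8]
trayL [[411.0, -117.0], [487.6, -123.1], [463.9, -352.4], [388.6, -343.3]]
```

Emit:
send_rows --rows '[{"x": -2, "y": -30, "z": -10, "roll": 0, "hand": 60}, {"x": -2, "y": -29, "z": -20, "roll": 0, "hand": 60}, {"x": 0, "y": 0, "z": -40, "roll": 0, "hand": 60}, {"x": 0, "y": 0, "z": -40, "roll": 0, "hand": 60}, {"x": 0, "y": 0, "z": -40, "roll": 0, "hand": 60}, {"x": 0, "y": 0, "z": -30, "roll": 0, "hand": 60}, {"x": 0, "y": 0, "z": -20, "roll": 0, "hand": 60}, {"x": 0, "y": 0, "z": -14, "roll": 0, "hand": 60}, {"x": 0, "y": 0, "z": 0, "roll": 0, "hand": 60}, {"x": 0, "y": 0, "z": 0, "roll": 0, "hand": 60}]'

```text
time: 9.0
position: [0.4313, -0.2918, 0.0979]
tool_rot: [2.347, 2.086, 0.0]
ft_force: [0.3, -1.1, 0.8]
grip_width: 0.69
grip_force: 0.0
```

Emit:
send_rows --rows '[{"x": 0, "y": 0, "z": 0, "roll": 0, "hand": 20}, {"x": 0, "y": 0, "z": 0, "roll": 0, "hand": 20}, {"x": 0, "y": 0, "z": 0, "roll": 0, "hand": 20}, {"x": 0, "y": 0, "z": 0, "roll": 0, "hand": 20}, {"x": 0, "y": 0, "z": 0, "roll": 0, "hand": 20}, {"x": 0, "y": 0, "z": 0, "roll": 0, "hand": 20}]' --force 30

```text
time: 9.6
position: [0.4307, -0.2915, 0.0975]
tool_rot: [2.348, 2.087, -0.0]
ft_force: [-0.4, -0.1, 1.9]
grip_width: 0.334
grip_force: 30.0
```

Emit:
send_rows --rows '[{"x": 0, "y": 0, "z": 30, "roll": 0, "hand": 20}, {"x": 0, "y": 0, "z": 45, "roll": 0, "hand": 20}, {"x": 0, "y": 0, "z": 45, "roll": 0, "hand": 20}, {"x": 6, "y": 20, "z": 40, "roll": 0, "hand": 20}, {"x": 8, "y": 32, "z": 35, "roll": 0, "hand": 20}, {"x": 8, "y": 40, "z": 25, "roll": 0, "hand": 20}, {"x": 8, "y": 40, "z": 10, "roll": 0, "hand": 20}, {"x": 8, "y": 40, "z": 0, "roll": 0, "hand": 20}, {"x": 8, "y": 40, "z": 0, "roll": 0, "hand": 20}, {"x": 8, "y": 40, "z": 0, "roll": 0, "hand": 20}]'

```text
time: 10.6
position: [0.4844, -0.0377, 0.327]
tool_rot: [2.348, 2.087, -0.001]
ft_force: [0.7, 0.3, -2.2]
grip_width: 0.335
grip_force: 30.0
```

Emit:
send_rows --rows '[{"x": 8, "y": 40, "z": 0, "roll": 0, "hand": 20}, {"x": 8, "y": 30, "z": 0, "roll": 0, "hand": 20}, {"x": 4, "y": 22, "z": 0, "roll": 0, "hand": 20}, {"x": 0, "y": 0, "z": 0, "roll": 0, "hand": 20}, {"x": 0, "y": 0, "z": 0, "roll": 0, "hand": 20}, {"x": 0, "y": 0, "z": 0, "roll": 0, "hand": 20}]'

```text
time: 11.2
position: [0.5045, 0.0511, 0.3269]
tool_rot: [2.35, 2.085, -0.002]
ft_force: [0.6, -0.9, -1.9]
grip_width: 0.331
grip_force: 30.0
```

Run:
```python
from h import *
s=get_state();print(s["position"],s["ft_force"],s["joint_positions"].round(2));R=cv2.Rodrigues(s["tool_rot"])[0];print(np.degrees(np.arctan2(R[1,1],R[0,1])))
c=get_calibration("side");im=get_image("side");u,v=map(int,px(c,[.5045,.053,.22]))
o=np.hstack([cv2.resize(im[v-50:v+50,u-40:u+40],(400,500),interpolation=cv2.INTER_CUBIC)])
c=get_calibration("top");im=get_image("top");a,b=map(int,px(c,[.62,0,.15]))
o=np.hstack([o,cv2.resize(im[b-50:b+50,a-40:a+40],(400,500),interpolation=cv2.INTER_CUBIC)])
print(u,v,a,b)
cv2.imwrite("pics/s5.png",o)
```

```text
[0.50452028 0.05111783 0.32689298] [ 0.58817736 -0.88157748 -1.88421986] [ 0.34  0.02 -0.49  1.73  0.01  1.39 -0.28]
-6.8341643540833275
231 170 270 178
```

View pics/s5.png

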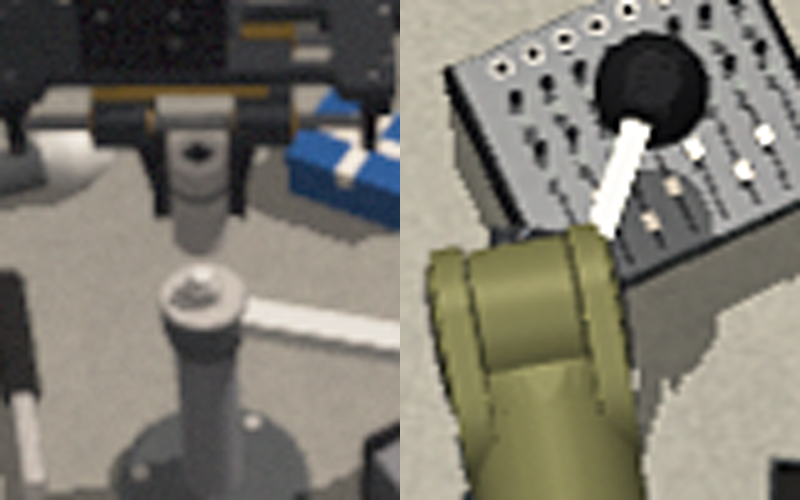

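The side crop shows the socket over the stud (about (203,272)), near enough centred. The top crop shows the lamp head at (652,88), over the mixer.

Run:
```python
from h import *
r=lambda a:(np.array(a)*1000).round(1).tolist()
c=get_calibration("top");
for z in (.16,.18):print("head",r(onz(c,230+252/5,128+88/5,z)))
c=get_calibration("side");print("stud",r(onz(c,191+203/5,120+272/5,.2)),"sock top",r(onz(c,191+198/5,120+152/5,.2965)),px(c,[.5045,.053,.2]))
```

```text
head [734.0, -36.3]
head [729.1, -35.4]
stud [505.1, 56.7] sock top [505.3, 49.4] [231.52519626 175.43743972]
```

Emit:
send_rows --rows '[{"x": 0.5, "y": 1.5, "z": -10, "roll": 0, "hand": 20}, {"x": 0, "y": 0, "z": -10, "roll": 0, "hand": 20}, {"x": 0, "y": 0, "z": -8, "roll": 0, "hand": 20}, {"x": 0, "y": 0, "z": -4, "roll": 0, "hand": 20}, {"x": 0, "y": 0, "z": -3, "roll": 0, "hand": 20}, {"x": 0, "y": 0, "z": -2, "roll": 0, "hand": 20}, {"x": 0, "y": 0, "z": -2, "roll": 0, "hand": 20}, {"x": 0, "y": 0, "z": 0, "roll": 0, "hand": 20}]'

```text
time: 12.1
position: [0.5052, 0.0541, 0.2882]
tool_rot: [2.348, 2.087, 0.0]
ft_force: [-0.2, 0.8, -1.8]
grip_width: 0.335
grip_force: 30.0
```

Emit:
send_rows --rows '[{"x": 0, "y": 0, "z": -2, "roll": 0, "hand": 20}, {"x": 0, "y": 0, "z": -2, "roll": 0, "hand": 20}, {"x": 0, "y": 0, "z": -1, "roll": 0, "hand": 20}, {"x": 0, "y": 0, "z": 0, "roll": 0, "hand": 20}, {"x": 0, "y": 0, "z": 0, "roll": 0, "hand": 20}]'

```text
time: 12.6
position: [0.5051, 0.0541, 0.283]
tool_rot: [-2.348, -2.087, 0.0]
ft_force: [-0.6, 1.0, -2.5]
grip_width: 0.333
grip_force: 30.0
```

Emit:
send_rows --rows '[{"x": 0, "y": 0, "z": -2, "roll": 0, "hand": 20}, {"x": 0, "y": 0, "z": -2, "roll": 0, "hand": 20}, {"x": 0, "y": 0, "z": -1, "roll": 0, "hand": 20}, {"x": 0, "y": 0, "z": -1, "roll": 0, "hand": 20}, {"x": 0, "y": 0, "z": 0, "roll": 0, "hand": 20}, {"x": 0, "y": 0, "z": 0, "roll": 0, "hand": 20}]'

```text
time: 13.2
position: [0.505, 0.0542, 0.2776]
tool_rot: [-2.348, -2.087, 0.0]
ft_force: [-2.9, -0.3, 2.4]
grip_width: 0.336
grip_force: 30.0
```

Emit:
send_rows --rows '[{"x": 0, "y": 0, "z": -0.5, "roll": 0, "hand": 20}, {"x": 0, "y": 0, "z": -0.5, "roll": 0, "hand": 20}, {"x": 0, "y": 0, "z": 0, "roll": 0, "hand": 20}, {"x": 0, "y": 0, "z": 0, "roll": 0, "hand": 20}, {"x": 0, "y": 0, "z": 0, "roll": 0, "hand": 20}]'

```text
time: 13.7
position: [0.5051, 0.0542, 0.2775]
tool_rot: [2.347, 2.087, 0.0]
ft_force: [-5.7, -0.2, 7.4]
grip_width: 0.329
grip_force: 30.0
```

Run:
```python
from h import *
s=get_state();print(s["position"],s["ft_force"],s["torque"],s["grip_force"])
c=get_calibration("side");im=get_image("side");u,v=map(int,px(c,[.5045,.053,.22]))
o=cv2.resize(im[v-50:v+50,u-40:u+40],(400,500),interpolation=cv2.INTER_CUBIC)
c=get_calibration("top");im=get_image("top")
o=np.hstack([o,cv2.resize(im[128:228,230:310],(400,500),interpolation=cv2.INTER_CUBIC)])
cv2.imwrite("pics/s6.png",o)
```

```text
[0.50508738 0.0542171  0.27752756] [-5.65810343 -0.19429188  7.40890223] [-0.02293349  1.17966226 -0.05034389] 29.98460579663515
```

View pics/s6.png

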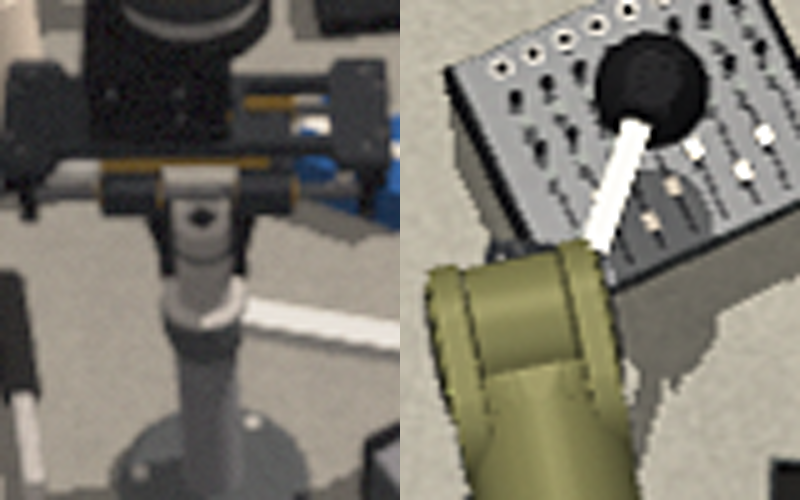

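The socket is seated on the washer, and the lamp head is over the middle of the mixer.

```bash
python3 -c "
from bench import *
print(close_job())"
```

```text
the job is handed in; nothing more can be done
None
```

Lamp 1's head is over the middle of the mixer, and the smallest socket (A) is fully home on its pivot nut and still held in the gripper. A fitted on the first try, so the other sockets stayed in the tray, and the job is handed in.

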